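Pack two oil-sample tubes into a fold-up transit tray

TASK

Get the sample tray ready for the courier: fold up the three cardboard walls that are still down so that all four stand fully upright, and take the red-capped and the yellow-capped tube out of the blue rack and put each, upright and fully home, into the tray well ringed in its own colour, lowering them in gently rather than dropping them. Leave the white-capped and green-capped tubes in their wells, and do not push or knock over the can, stop button, contact block and box standing round the tray.

Things in the scene. Friction and masses are not known exactly. Their poses are not given: they have to be found in the camera images.
- rack: Blue plastic block rack with thin aluminium end cheeks, fixed to the bench: 238 mm long (its x), 60 mm wide (y), block 55 mm high, cheeks 62 mm. Four wells in a row along x, at x = -82.5, -27.5, 27.5 and 82.5 mm, y = 0, each 31.5 mm wide and 45 mm deep (floor 10 mm above the bench). Origin: centre of its underside.
- tray: Fold-up cardboard tray, held fast on the bench: floor 136 x 136 x 4 mm, with a rigid grey insert 130 x 130 mm whose top is 54 mm above the bench. Four wells at x = +-32, y = +-32 mm, 31.5 mm wide, 45 mm deep (floor 9 mm above the bench: a packed tube's cap tops out at 133 mm). A wall is hinged along each side. Origin: centre of its underside; yaw up to 0.35 rad.
- red_tube: Red-capped tube to be packed; starts in some well of the rack. Round amber sample tube: body 28 mm in diameter with a bevelled foot, red screw cap 34 mm in diameter that fills the top 27 mm, 124 mm long overall. Origin at the centre of its foot, z up along the tube.
- yellow_tube: Yellow-capped tube to be packed; starts in some well of the rack. Round amber sample tube: body 28 mm in diameter with a bevelled foot, yellow screw cap 34 mm in diameter that fills the top 27 mm, 124 mm long overall. Origin at the centre of its foot, z up along the tube.
- red_label: Red ring-shaped sticker, 47 mm outside, 35 mm inside, round the mouth of the tray well meant for the red-capped tube. Origin at the centre of the well's mouth (top of the insert); nothing to collide with.
- yellow_label: Yellow ring-shaped sticker of the same size round the mouth of the well meant for the yellow-capped tube. Origin at the centre of the well's mouth.
- spray_can: Bystander: orange spray can with white band, 50 mm in diameter, 148 mm high, standing loose. Origin: centre of its foot.
- stop_button: Bystander: black stop-button unit with red mushroom head, 44 x 44 x 62 mm high, standing loose. Origin: centre of its foot.
- contact_block: Bystander: black contact block with green top, 36 x 48 x 60 mm high, standing loose. Origin: centre of its foot.
- parts_box: Bystander: blue parts box with a white label on top, 46 x 46 x 60 mm high, standing loose. Origin: centre of its foot.
- white_tube_1: White-capped tube that stays in its rack well. Round amber sample tube: body 28 mm in diameter with a bevelled foot, white screw cap 34 mm in diameter that fills the top 27 mm, 124 mm long overall. Origin at the centre of its foot, z up along the tube.
- green_tube_1: Green-capped tube already packed in a tray well, which stays there. Round amber sample tube: body 28 mm in diameter with a bevelled foot, green screw cap 34 mm in diameter that fills the top 27 mm, 124 mm long overall. Origin at the centre of its foot, z up along the tube.
- white_tube_2: White-capped tube that stays in its rack well. Round amber sample tube: body 28 mm in diameter with a bevelled foot, white screw cap 34 mm in diameter that fills the top 27 mm, 124 mm long overall. Origin at the centre of its foot, z up along the tube.
- green_tube_2: Green-capped tube already packed in a tray well, which stays there. Round amber sample tube: body 28 mm in diameter with a bevelled foot, green screw cap 34 mm in diameter that fills the top 27 mm, 124 mm long overall. Origin at the centre of its foot, z up along the tube.
- wall_far (a joint): Angle of the tray wall on the tray's +x side: cardboard panel 70 mm high, 132 mm long, 4 mm thick. 0 = lying flat outward on the bench, 1.57 = upright (stop). Starts at 0.5 to 1.0. Hinge line 68 mm from the tray's centre, 4 mm above the bench. The crease is stiff: the wall stays at whatever angle it is left; about 1 N swings it. While low, lift its edge along the arc: a level push jams.
- wall_far_edge (a point): Middle of that wall's free edge, on its inner face (70 mm from the hinge line; the board's 4 mm thickness lies on the outer side).
- wall_left (a joint): Angle of the tray wall on the tray's +y side: cardboard panel 70 mm high, 132 mm long, 4 mm thick. 0 = lying flat outward on the bench, 1.57 = upright (stop). Starts at 0.5 to 1.0. Hinge line 68 mm from the tray's centre, 4 mm above the bench. The crease is stiff: the wall stays at whatever angle it is left; about 1 N swings it. While low, lift its edge along the arc: a level push jams.
- wall_left_edge (a point): Middle of that wall's free edge, on its inner face (70 mm from the hinge line; the board's 4 mm thickness lies on the outer side).
- wall_near (a joint): Angle of the tray wall on the tray's -x side: cardboard panel 70 mm high, 132 mm long, 4 mm thick. 0 = lying flat outward on the bench, 1.57 = upright (stop). Starts already upright. Hinge line 68 mm from the tray's centre, 4 mm above the bench. The crease is stiff: the wall stays at whatever angle it is left; about 1 N swings it. While low, lift its edge along the arc: a level push jams.
- wall_near_edge (a point): Middle of that wall's free edge, on its inner face (70 mm from the hinge line; the board's 4 mm thickness lies on the outer side).
- wall_right (a joint): Angle of the tray wall on the tray's -y side: cardboard panel 70 mm high, 132 mm long, 4 mm thick. 0 = lying flat outward on the bench, 1.57 = upright (stop). Starts at 0.5 to 1.0. Hinge line 68 mm from the tray's centre, 4 mm above the bench. The crease is stiff: the wall stays at whatever angle it is left; about 1 N swings it. While low, lift its edge along the arc: a level push jams.
- wall_right_edge (a point): Middle of that wall's free edge, on its inner face (70 mm from the hinge line; the board's 4 mm thickness lies on the outer side).
There are look-alikes about, which are no part of the job. What is shaped like the white_tube_1 but purple is not meant.

How it is judged (in metres and radians):
At the end, for the whole second after the job is handed in: Every wall above 1.40 rad; red and yellow tube each in the well ringed in its colour, within 6 mm of its centre, foot over 40 mm below its mouth, tilt under 0.12 rad, at rest; white and green tubes within 10 mm of their starts, bystanders within 30 mm, all upright (value of joint each of wall_far, wall_left, wall_near, wall_right above 1.4 rad and horizontal distance between red_tube and red_label below 0.006 m and z of red_tube in the frame of red_label below -0.04 m and angle between each of red_tube, yellow_tube's own z axis and vertical below 0.12 rad and linear speed of each of red_tube, yellow_tube below 0.02 m/s and horizontal distance between yellow_tube and yellow_label below 0.006 m and z of yellow_tube in the frame of yellow_label below -0.04 m and distance of each of white_tube_1, white_tube_2, green_tube_1, green_tube_2 from where it was at the start of the episode below 0.01 m and angle between each of white_tube_1, white_tube_2, green_tube_1, green_tube_2's own z axis and vertical below 0.15 rad and distance of each of spray_can, stop_button, contact_block, parts_box from where it was at the start of the episode below 0.03 m and angle between each of spray_can, stop_button, contact_block, parts_box's own z axis and vertical below 0.2 rad); the robot touches nothing.
It fails at once if a bystander (can, stop button, contact block, parts box) is pushed more than 30 mm or tipped over (distance of any of spray_can, stop_button, contact_block, parts_box from where it was at the start of the episode above 0.03 m or angle between any of spray_can, stop_button, contact_block, parts_box's own z axis and vertical above 0.5 rad).
It fails at once if a white- or green-capped tube is pulled more than 20 mm out of its place (distance of any of white_tube_1, white_tube_2, green_tube_1, green_tube_2 from where it was at the start of the episode above 0.02 m).
It fails at once if the red or yellow tube is dropped into a well of the tray (moving faster than 0.4 m/s there) ((z of red_tube in the frame of tray below 0.05 m and horizontal distance between red_tube and red_label below 0.012 m and linear speed of red_tube above 0.4 m/s) or (z of yellow_tube in the frame of tray below 0.05 m and horizontal distance between yellow_tube and yellow_label below 0.012 m and linear speed of yellow_tube above 0.4 m/s)).
It fails at once if the red or yellow tube is laid or knocked over (angle between any of red_tube, yellow_tube's own z axis and vertical above 0.9 rad).
It also fails if it takes over 72 s, if anything falls off the work surface, if the arm or the gripper's body presses on something with over 40 N, if the wrist force passes 120 N, or if a joint passes its speed limit or range.

ROBOT

A 7-joint arm with a two-finger parallel gripper is mounted at the origin on the work surface. World frame = base frame: x ahead of the robot, y to its left, z up, the work surface at z = 0. Lengths are in m, angles in degrees, forces in N, time in s.
With the tool pointing down it reaches from about 0.35 to 0.9 m from the base axis. Payload 19.9 kg.
Tool frame: the origin (TCP) lies at the very end of the fingers, on their centre line; the grasp point (between the pads) lies 19 mm behind it; z points along the fingers, y is the direction in which the jaws open and shut (so a half turn about z gives the same grasp; the last joint's range is limited). The gripper opens to 94 mm and grips with 3 to 60 N. Pads are 16 mm wide; open, the fingers measure 119 mm over their backs; the gripper's body (75 mm by 177 mm) begins 78 mm behind the grasp point.
Start: joints at [-68.726, 23.915, -0.59, 92.452, 0.269, 63.638, -3.037], TCP at [0.251, 0.572, 0.205] pointing down, gripper open.
Joint ranges: [-161.28, 161.28], [-22.2, 115.67], [-73.04, 71.86], [3.21, 147.25], [-68.34, 248.33], [10.77, 114.83], [-161.83, 161.83]. Speed limits (degrees/s): [108.29, 108.29, 136.94, 136.94, 172.46, 172.46, 172.46].

INTERFACE

Orientations are given as [roll, pitch, yaw] about the fixed x, y, z axes, in that order (R = Rz(yaw) Ry(pitch) Rx(roll)).
In Python, from plant import robot gives the robot as it stands.
- The arm moves only by the tool apply_moves, never from a script. Its argument "moves" is a list of rows, each a list of 5 numbers: the shift along the tool's x, y, z in m, then the turn about the tool's z in degrees, then the closure, from -1 (fully open) to 1 (shut). A call has 1 to 12 rows; each row shifts and turns the pose as measured when the row begins, along the tool's axes as they then stand; what a row does not reach is not made up. A row lasts 1/8 s, in which the tool goes at most 62.5 mm and 10.7 degrees, less where a joint would pass 70% of its speed; a pose out of reach is approached as far as the arm can. A call with a gripper value outside its range is refused whole. The fingers move at their own pace and stop on an object; the grip force is fixed at half the most. Time passes only in rows, so rows that do not move let the fingers close. It gives the time, the measured TCP pose, the force and the opening at its end, in the units of the state.
- robot.state(): the state, without advancing time (a new reading comes with each control period).
- robot.camera(name): name is "scene" or "top" or "wrist"; returns a dict with "image" (384x512x3 uint8, red, green, blue), "range_z" (384x512 float32, m along the optical axis (not along the pixel's ray), 0 where there is no reading), "fov_y" (degrees; the focal length in pixels is half the picture's height over the tangent of half this angle, whatever the lens; pixels are square), "cx", "cy" (the principal point, pixels), "eye" and "attitude" of the camera in the world. Camera axes: x right, y down, z forward; pixel columns grow to the right and rows downward; lengths in m; the calibration is good to about 2 mm. A picture is of the moment at which its call begins.
- robot.finish_job(): hands the job in, once; it reports no verdict.
The state is a dict: "clock": time; "joint_pos": joint angles; "qvel": joint speeds; "joint_torque": joint torques, N m; "eef_pos": TCP position; "ee_rot": TCP orientation; "ft_force": force on the tool from outside, world axes, zero at the start; "wrist_torque": the same for the moment, N m; "gripper_width": opening from 0.0 (shut) to 1.0 (fully open).
Only numpy, scipy, OpenCV 4.12 (cv2) and the standard library are available. Lean on these libraries where they do the work, as an engineer would, in place of code of your own. Each camera call takes 0.05 s, during which the arm holds its last target. There are 200 camera calls.

## Working session

There is one attempt and no reset: what is moved stays moved. The work goes in short steps, Python scripts to look and compute and a tool call to move; the robot and the scene stay as the last step left them, time stands still between calls to the robot, and variables do not carry over. Pictures are saved under pics/ and viewed, about 8 in all and at most 12, crops included, and the job is handed in when it is done.

Besides the shell and the picture viewer there is one more tool, called as name([rows], argument=value, ...), one row to a line, values as JSON. apply_moves: Moves the arm, as the interface text tells. Its arguments: {"type":"object","properties":{"moves":{"type":"array"}},"required":["moves"]}

```bash
mkdir -p pics; cat > h.py <<'E'
import numpy as np, cv2
from plant import robot
def grab(n):
    c=robot.camera(n); cv2.imwrite(f'pics/{n}_{len(__import__("os").listdir("pics"))}.png',c['image'][:,:,::-1]); np.save(f'/tmp/{n}.npy',c,allow_pickle=True); return c
def load(n): return np.load(f'/tmp/{n}.npy',allow_pickle=True).item()
def cloud(c):
    h,w=c['range_z'].shape; f=h/2/np.tan(np.radians(c['fov_y'])/2)
    u,v=np.meshgrid(np.arange(w),np.arange(h)); z=c['range_z']
    p=np.stack([(u-c['cx'])/f*z,(v-c['cy'])/f*z,z],-1)
    return p@rot(c).T+np.array(c['eye'])
def rot(c):
    a=np.array(c['attitude'],float)
    if a.shape==(3,3): return a
    from scipy.spatial.transform import Rotation as R
    return R.from_euler('xyz',a,degrees=True).as_matrix()
E
python3 - <<'E'
from h import *
for n in('scene','top','wrist'):
    c=grab(n); print(n,c['fov_y'],c['cx'],c['cy'],c['eye'],c['attitude'])
print(robot.state())
E
ls pics
```

```text
scene 43.08618765906121 254.09861976411767 193.83634733370255 [1.32039106 0.51936417 0.93140789] [-132.54325393   -1.11048748  124.82972112]
top 45.01755344611538 256.74267834227084 184.95817342560346 [ 0.33616502 -0.00393846  0.99594776] [-1.66612156e+02 -2.93472917e-02 -9.06016442e+01]
wrist 59.44982461955446 252.7167593735422 192.48205362877843 [0.19043122 0.59864448 0.3833093 ] [1.66907048e+02 3.24664023e-02 6.63334398e+01]
{'clock': 0.15, 'joint_pos': array([-68.72726296,  23.9398494 ,  -0.59081058,  92.47507404,
         0.26903807,  63.63968379,  -3.03822199]), 'qvel': array([-0.04508054, -0.10273229, -0.05810492, -0.06571407, -0.03596284,
       -0.078345  , -0.08597648]), 'joint_torque': array([ 1.95577697e-03, -8.51528263e+01,  6.38986453e-01, -4.26135027e+01,
       -4.89104236e-02,  1.71034882e-02,  1.02962779e-04]), 'eef_pos': array([0.25061298, 0.57225014, 0.20499114]), 'ee_rot': array([-1.79946911e+02,  4.03760835e-03,  1.56348711e+02]), 'ft_force': array([-0.32683805, -0.13758436, -0.9242047 ]), 'wrist_torque': array([-0.02570052, -0.05655138, -0.0440635 ]), 'gripper_width': 1.000263136332369}
scene_0.png
top_1.png
wrist_2.png
```

View pics/top_1.png

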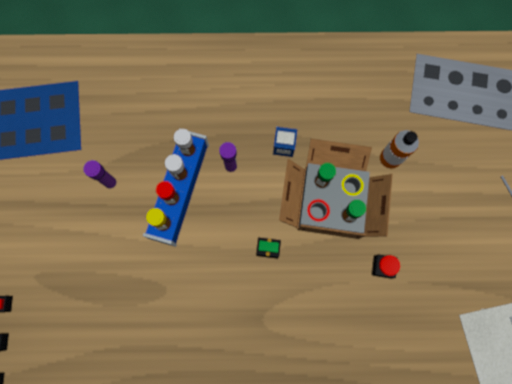

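View pics/scene_0.png

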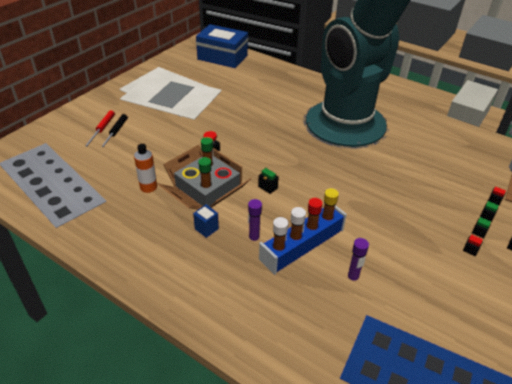

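The top view shows the rack on the left, with caps at about yellow (157,217), red (165,190) and white (174,163) and (183,138). The tray is on the right: red ring (318,210), yellow ring (352,185). The near wall is upright at the bottom, and the left, far and right walls are half down. The bystanders are the box (285,140), can (400,148), button (387,265) and block (268,247).

```bash
cat > m.py <<'E'
from h import *
c=load('top'); P=cloud(c); im=c['image']
hsv=cv2.cvtColor(im,cv2.COLOR_RGB2HSV)
def at(name,u,v,r,zlo,zhi,sat=None):
    s=np.s_[v-r:v+r+1,u-r:u+r+1]; p=P[s].reshape(-1,3); m=(p[:,2]>zlo)&(p[:,2]<zhi)
    if sat is not None:
        hh=hsv[s].reshape(-1,3); m&=(hh[:,1]>150)&(np.minimum(abs(hh[:,0].astype(int)-sat),180-abs(hh[:,0].astype(int)-sat))<10)
    p=p[m]; print(name,len(p),'mid',((p.min(0)+p.max(0))/2).round(4),'mean',p.mean(0).round(4),'min',p.min(0).round(3),'max',p.max(0).round(3))
    return p
for n,u,v in(('Y',157,217),('R',165,190),('W1',174,163),('W2',183,138),('G1',327,173),('G2',357,209)): at(n,u,v,14,.126,.145)
at('ringR',318,210,14,.045,.065,0); at('ringY',352,185,14,.045,.065,28)
for n,u,v in(('box',285,140),('block',268,247),('button',387,265)): at(n,u,v,16,.04,.09)
at('can',403,145,25,.02,.2); at('purple',229,155,20,.08,.16)
ins=at('ins',335,200,40,.048,.060)
r=cv2.minAreaRect((ins[:,:2]*1000).astype(np.float32)); print(r)
r2=P[125:250,140:212].reshape(-1,3); r2=r2[(r2[:,2]>.048)&(r2[:,2]<.067)]
print('rack',cv2.minAreaRect((r2[:,:2]*1000).astype(np.float32)))
E
python3 m.py
```

```text
Y 262 mid [0.4827 0.1864 0.133 ] mean [0.4824 0.1858 0.1352] min [0.467 0.17  0.126] max [0.498 0.203 0.14 ]
R 250 mid [0.536  0.1711 0.1335] mean [0.5349 0.17   0.1354] min [0.519 0.154 0.126] max [0.553 0.188 0.141]
W1 244 mid [0.5884 0.1546 0.1331] mean [0.5874 0.1546 0.1352] min [0.572 0.139 0.126] max [0.605 0.171 0.14 ]
W2 240 mid [0.6413 0.1397 0.1333] mean [0.6398 0.1389 0.1354] min [0.625 0.123 0.126] max [0.658 0.156 0.141]
G1 243 mid [ 0.5696 -0.1417  0.1323] mean [ 0.569  -0.1417  0.1338] min [ 0.553 -0.158  0.126] max [ 0.586 -0.125  0.138]
G2 254 mid [ 0.4962 -0.1952  0.1327] mean [ 0.4959 -0.1947  0.134 ] min [ 0.48  -0.212  0.127] max [ 0.513 -0.179  0.139]
ringR 143 mid [ 0.5057 -0.1334  0.056 ] mean [ 0.5059 -0.1333  0.0557] min [ 0.484 -0.155  0.051] max [ 0.527 -0.111  0.061]
ringY 157 mid [ 0.5595 -0.2065  0.0548] mean [ 0.5593 -0.2065  0.0555] min [ 0.537 -0.229  0.05 ] max [ 0.582 -0.184  0.059]
box 508 mid [ 0.6632 -0.067   0.0533] mean [ 0.6597 -0.0672  0.0599] min [ 0.637 -0.092  0.04 ] max [ 0.689 -0.042  0.066]
block 419 mid [ 0.4329 -0.0285  0.0527] mean [ 0.4321 -0.028   0.0536] min [ 0.413 -0.053  0.041] max [ 0.453 -0.004  0.065]
button 352 mid [ 0.3932 -0.2688  0.0598] mean [ 0.3926 -0.2681  0.0622] min [ 0.373 -0.289  0.053] max [ 0.414 -0.249  0.067]
can 906 mid [ 0.6315 -0.3039  0.0862] mean [ 0.6236 -0.2962  0.1015] min [ 0.607 -0.329  0.02 ] max [ 0.656 -0.279  0.152]
purple 288 mid [0.6154 0.0511 0.1054] mean [0.6129 0.0505 0.1212] min [0.599 0.034 0.08 ] max [0.632 0.068 0.131]
ins 2873 mid [ 0.5293 -0.1668  0.054 ] mean [ 0.5286 -0.1656  0.0549] min [ 0.451 -0.241  0.048] max [ 0.607 -0.093  0.06 ]
((529.6737670898438, -167.7417449951172), (132.10302734375, 139.02171325683594), 81.29439544677734)
rack ((562.485107421875, 162.9748992919922), (59.09282302856445, 238.3847198486328), 73.40259552001953)
```

```bash
cat > w.py <<'E'
from h import *
import sys
C=np.array([.5327,-.1693]); a=np.radians(-8.3)
R2=np.array([[np.cos(a),-np.sin(a)],[np.sin(a),np.cos(a)]])
def tf(p): return np.c_[(p[:,:2]-C)@R2,p[:,2]]
if __name__=='__main__':
    for cam in sys.argv[1:]:
        q=tf(cloud(load(cam)).reshape(-1,3))
        for n,o,s in(('far',q[:,0],q[:,1]),('left',q[:,1],q[:,0]),('right',-q[:,1],q[:,0]),('near',-q[:,0],q[:,1])):
            m=(abs(s)<45)&(o>.06)&(o<.14)&(q[:,2]>.012)&(q[:,2]<.09)&(abs(s)<.045)
            o,z=o[m],q[m,2]; ang=np.arctan2(z-.004,o-.068); r=np.hypot(z-.004,o-.068)
            k=r>.03
            if k.sum()>5: print(cam,n,k.sum(),'ang',np.median(ang[k]).round(3),np.percentile(ang[k],[10,90]).round(2),'rmax',np.percentile(r[k],98).round(3),'edge o,z',o[k][z[k]>np.percentile(z[k],95)].mean().round(3),z[k].max().round(3))
E
python3 w.py top scene
```

```text
top far 834 ang 0.723 [0.68 0.79] rmax 0.071 edge o,z 0.063 0.059
top left 639 ang 0.99 [0.96 1.67] rmax 0.073 edge o,z 0.108 0.067
top right 764 ang 0.974 [0.93 1.06] rmax 0.071 edge o,z 0.108 0.066
top near 323 ang 1.532 [1.48 1.7 ] rmax 0.073 edge o,z 0.07 0.079
scene far 289 ang 0.774 [0.72 1.72] rmax 0.071 edge o,z 0.063 0.058
scene left 246 ang 1.639 [0.93 1.71] rmax 0.073 edge o,z 0.109 0.066
scene right 388 ang 0.947 [0.88 1.24] rmax 0.071 edge o,z 0.108 0.063
scene near 210 ang 1.535 [1.49 1.67] rmax 0.073 edge o,z 0.07 0.078
```

apply_moves([
  [0, 0, -0.045, -7.15, -1],
  [-0.03, -0.05, 0, 0, -1],
  [-0.03, -0.05, 0, 0, -1],
])

```text
clock: 0.52
eef_pos: [0.279, 0.4592, 0.2497]
ee_rot: [-179.8, -0.0, 164.0]
ft_force: [1.4, -0.4, -0.1]
gripper_width: 1.002
```

apply_moves([
  [-0.046, -0.029, 0, 0, -1],
  [-0.046, -0.029, 0, 0, -1],
  [-0.046, -0.029, 0, 0, -1],
  [-0.046, -0.029, 0, 0, -1],
  [-0.046, -0.029, 0, 0, -1],
  [-0.046, -0.029, 0, 0, -1],
  [-0.046, -0.029, 0, 0, -1],
  [0, 0, 0, 0, -1],
])

```text
clock: 1.52
eef_pos: [0.5398, 0.1611, 0.2503]
ee_rot: [-179.8, -0.0, 163.8]
ft_force: [-0.5, 0.7, -0.1]
gripper_width: 0.997
```

```bash
cat > g.py <<'E'
import sys
from h import *
s=robot.state(); ps=np.radians(s['ee_rot'][2]); x,y,z=map(float,sys.argv[1:4])
d=np.array([x,y])-s['eef_pos'][:2]
X=np.array([np.cos(ps),np.sin(ps)]);Y=np.array([np.sin(ps),-np.cos(ps)])
print('tool',(d@X).round(4),(d@Y).round(4),(s['eef_pos'][2]-z).round(4),'clock',s['clock'],'f',s['ft_force'].round(1))
E
python3 - <<'E'
from h import *
c=grab('wrist')
P=cloud(c); np.save('/tmp/P.npy',P)
hsv=cv2.cvtColor(c['image'],cv2.COLOR_RGB2HSV)
z=P[...,2]
for n,lo in(('red',0),('yel',28)):
    m=(hsv[...,1]>140)&(hsv[...,2]>70)&(abs((hsv[...,0].astype(int)-lo+90)%180-90)<9)&(z>.126)&(z<.145)
    p=P[m]
    if len(p): print(n,len(p),((p.min(0)+p.max(0))/2).round(4),(p.max(0)-p.min(0)).round(4))
E
python3 g.py .5355 .1705 .103; ls pics
```

```text
red 1052 [0.5343 0.1704 0.1315] [0.0332 0.0324 0.0102]
yel 1153 [0.482  0.186  0.1335] [0.0324 0.0325 0.0054]
tool 0.005 0.0062 0.1473 clock 1.575 f [0.  0.5 0.4]
scene_0.png
top_1.png
wrist_2.png
wrist_3.png
```

apply_moves([
  [0.005, 0.006, 0.03, 0, -1],
  [0, 0, 0.05, 0, -1],
  [0, 0, 0.04, 0, -1],
  [0, 0, 0, 0, -1],
])

```text
clock: 2.08
eef_pos: [0.533, 0.175, 0.1278]
ee_rot: [180.0, -0.1, 164.3]
ft_force: [0.2, -1.1, 0.9]
gripper_width: 1.0
```

```bash
python3 g.py .5348 .1704 .103
```

```text
tool -0.003 -0.0039 0.0248 clock 2.075 f [ 0.2 -1.1  0.9]
```

apply_moves([
  [-0.003, -0.004, 0.012, 0, -1],
  [0, 0, 0.012, 0, -1],
  [0, 0, 0, 0, -1],
])

```text
clock: 2.45
eef_pos: [0.536, 0.1716, 0.1057]
ee_rot: [179.8, 0.1, 164.4]
ft_force: [-0.1, -0.5, -0.5]
gripper_width: 1.001
```

```bash
python3 g.py .5348 .1704 .103
```

```text
tool 0.0009 -0.0014 0.0027 clock 2.45 f [-0.1 -0.5 -0.5]
```

apply_moves([
  [0.001, -0.001, 0.003, 0, -0.2],
  [0, 0, 0, 0, 0.6],
  [0, 0, 0, 0, 0.6],
  [0, 0, 0, 0, 0.6],
  [0, 0, 0, 0, 0.6],
])

```text
clock: 3.08
eef_pos: [0.5355, 0.1711, 0.104]
ee_rot: [179.7, 0.2, 164.4]
ft_force: [0.2, -0.8, 0.3]
gripper_width: 0.503
```

```bash
python3 g.py .5348 .1704 .103
```

```text
tool 0.0005 -0.0009 0.001 clock 3.075 f [ 0.2 -0.8  0.3]
```

apply_moves([
  [0, 0, 0, 0, 1],
  [0, 0, 0, 0, 1],
  [0, 0, 0, 0, 1],
  [0, 0, 0, 0, 1],
  [0, 0, 0, 0, 1],
  [0, 0, 0, 0, 1],
])

```text
clock: 3.82
eef_pos: [0.5355, 0.1711, 0.104]
ee_rot: [179.7, 0.2, 164.4]
ft_force: [1.1, -1.0, 0.6]
gripper_width: 0.357
```

apply_moves([
  [0, 0, -0.015, 0, 1],
  [0, 0, -0.03, 0, 1],
  [0, 0, -0.05, 0, 1],
  [0, 0, -0.05, 0, 1],
  [0, 0, -0.02, 0, 1],
  [0, 0, 0, 0, 1],
])

```text
clock: 4.58
eef_pos: [0.5345, 0.1699, 0.2789]
ee_rot: [179.7, 0.3, 164.3]
ft_force: [-0.4, -0.1, -0.7]
gripper_width: 0.355
```

```bash
python3 g.py .5057 -.1334 .26
```

```text
tool -0.0542 -0.2998 0.0189 clock 4.575 f [-0.4 -0.1 -0.7]
```

apply_moves([
  [-0.005, -0.025, 0, 0, 1],
  [-0.009, -0.05, 0, 0, 1],
  [-0.01, -0.055, 0, 0, 1],
  [-0.01, -0.055, 0, 0, 1],
  [-0.01, -0.05, 0, 0, 1],
  [-0.006, -0.035, 0, 0, 1],
  [-0.003, -0.02, 0, 0, 1],
  [0, 0, 0, 0, 1],
  [0, 0, 0, 0, 1],
])

```text
clock: 5.7
eef_pos: [0.5022, -0.1317, 0.2711]
ee_rot: [179.9, -0.2, 164.4]
ft_force: [-0.1, 0.2, -1.2]
gripper_width: 0.356
```

```bash
python3 g.py .5057 -.1334 .25; python3 - <<'E'
from h import *
c=grab('wrist'); P=cloud(c); hsv=cv2.cvtColor(c['image'],cv2.COLOR_RGB2HSV); z=P[...,2]
print(c['eye'],robot.state()['eef_pos'])
for n,lo,a,b in(('redcap',0,.2,.35),('redring',0,.045,.065),('yel',28,.045,.065),('green',65,.12,.145)):
    m=(hsv[...,1]>120)&(hsv[...,2]>60)&(abs((hsv[...,0].astype(int)-lo+90)%180-90)<10)&(z>a)&(z<b)
    k,l,st,ce=cv2.connectedComponentsWithStats(m.astype(np.uint8))
    for i in range(1,k):
        if st[i,4]>60: p=P[l==i]; print(n,len(p),ce[i].round(),((p.min(0)+p.max(0))/2).round(4),(p.max(0)-p.min(0)).round(4))
E
```

```text
tool -0.0038 -0.0007 0.0211 clock 5.7 f [-0.1  0.2 -1.2]
[ 0.43950942 -0.11460049  0.44974917] [ 0.5022309  -0.13163238  0.2711153 ]
redcap 4291 [253. 246.] [ 0.5011 -0.1321  0.2887] [0.0331 0.0354 0.0287]
redring 1150 [108. 112.] [ 0.3921 -0.2705  0.0557] [0.0414 0.0406 0.0165]
redring 403 [252. 169.] [ 0.5035 -0.133   0.0536] [0.0425 0.047  0.0049]
yel 200 [198. 222.] [ 0.5484 -0.2092  0.0533] [0.0265 0.0413 0.0055]
green 895 [187. 195.] [ 0.4953 -0.1962  0.129 ] [0.0328 0.033  0.0113]
```

View pics/wrist_4.png

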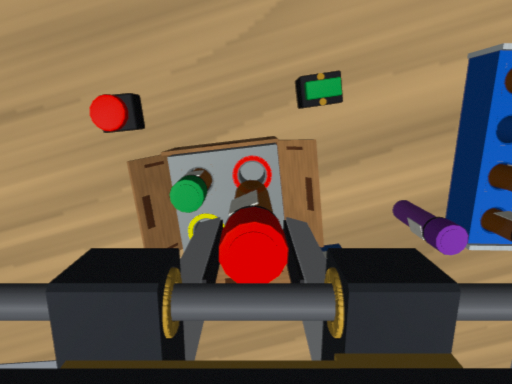

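apply_moves([
  [-0.004, -0.001, 0, 0, 1],
  [0, 0, 0.03, 0, 1],
  [0, 0, 0.04, 0, 1],
  [0, 0, 0.025, 0, 1],
  [0, 0, 0, 0, 1],
  [0, 0, 0, 0, 1],
])

```text
clock: 6.5
eef_pos: [0.5083, -0.13, 0.1746]
ee_rot: [179.8, -0.1, 164.7]
ft_force: [0.1, -0.5, 0.5]
gripper_width: 0.358
```

```bash
python3 g.py .5057 -.1333 .103
```

```text
tool 0.0016 -0.0039 0.0716 clock 6.5 f [ 0.1 -0.5  0.5]
```

apply_moves([
  [0.0016, -0.0039, 0.008, 0, 1],
  [0, 0, 0.008, 0, 1],
  [0, 0, 0, 0, 1],
])

```text
clock: 6.88
eef_pos: [0.5065, -0.1335, 0.1594]
ee_rot: [179.8, 0.0, 164.8]
ft_force: [0.8, -0.4, -0.6]
gripper_width: 0.362
```

```bash
python3 g.py .5057 -.1333 .103
```

```text
tool 0.0009 -0.0 0.0564 clock 6.875 f [ 0.8 -0.4 -0.6]
```

apply_moves([
  [0.0005, 0, 0.01, 0, 1],
  [0, 0, 0.01, 0, 1],
  [0, 0, 0.008, 0, 1],
  [0, 0, 0, 0, 1],
])

```text
clock: 7.38
eef_pos: [0.506, -0.1331, 0.1292]
ee_rot: [179.8, 0.0, 164.8]
ft_force: [-0.1, 0.8, -0.3]
gripper_width: 0.356
```

```bash
python3 g.py .5057 -.1333 .103
```

```text
tool 0.0002 -0.0002 0.0262 clock 7.375 f [-0.1  0.8 -0.3]
```

In the well, with no contact force. I'll lower it the rest of the way.

apply_moves([
  [0, 0, 0.01, 0, 1],
  [0, 0, 0.008, 0, 1],
  [0, 0, 0.004, 0, 1],
  [0, 0, 0.002, 0, 1],
  [0, 0, 0, 0, 1],
])

```text
clock: 8.0
eef_pos: [0.5062, -0.1331, 0.1036]
ee_rot: [179.8, 0.0, 164.8]
ft_force: [-0.4, -0.3, -0.7]
gripper_width: 0.357
```

```bash
python3 g.py .5057 -.1333 .103
```

```text
tool 0.0004 -0.0003 0.0006 clock 8.0 f [-0.4 -0.3 -0.7]
```

apply_moves([
  [0, 0, 0.001, 0, 1],
  [0, 0, 0, 0, -0.1],
  [0, 0, 0, 0, -0.1],
  [0, 0, 0, 0, -0.1],
  [0, 0, 0, 0, -0.1],
  [0, 0, -0.03, 0, -0.1],
  [0, 0, -0.05, 0, -0.1],
  [0, 0, -0.06, 0, -0.1],
  [0, 0, -0.02, 0, -0.5],
  [0, 0, 0, 0, -1],
])

```text
clock: 9.25
eef_pos: [0.5056, -0.1337, 0.2677]
ee_rot: [179.8, 0.0, 164.8]
ft_force: [0.5, -0.3, -1.5]
gripper_width: 0.728
```

```bash
python3 g.py .4822 .186 .25
```

```text
tool 0.1067 0.3023 0.0177 clock 9.25 f [ 0.5 -0.3 -1.5]
```

apply_moves([
  [0.016, 0.045, 0, 0, -1],
  [0.018, 0.05, 0, 0, -1],
  [0.02, 0.055, 0, 0, -1],
  [0.02, 0.055, 0, 0, -1],
  [0.018, 0.05, 0, 0, -1],
  [0.01, 0.03, 0, 0, -1],
  [0.005, 0.015, 0.02, 0, -1],
  [0, 0, 0.05, 0, -1],
  [0, 0, 0, 0, -1],
])

```text
clock: 10.38
eef_pos: [0.4756, 0.1934, 0.1861]
ee_rot: [-179.8, -0.6, 164.7]
ft_force: [-0.2, 0.3, 0.4]
gripper_width: 1.0
```

```bash
python3 g.py .4822 .186 .103
```

```text
tool -0.0083 -0.0054 0.0831 clock 10.375 f [-0.2  0.3  0.4]
```

apply_moves([
  [-0.007, -0.005, 0.02, 0, -1],
  [0, 0, 0.02, 0, -1],
  [0, 0, 0.015, 0, -1],
  [0, 0, 0, 0, -1],
])

```text
clock: 10.88
eef_pos: [0.4826, 0.1865, 0.1335]
ee_rot: [-179.9, -0.4, 164.7]
ft_force: [-0.0, 0.8, 0.4]
gripper_width: 1.0
```

```bash
python3 g.py .4822 .186 .103
```

```text
tool 0.0003 -0.0006 0.0305 clock 10.875 f [-0.   0.8  0.4]
```

apply_moves([
  [0, 0, 0.015, 0, -1],
  [0, 0, 0.012, 0, -0.5],
  [0, 0, 0.002, 0, 0.2],
  [0, 0, 0, 0, 1],
  [0, 0, 0, 0, 1],
  [0, 0, 0, 0, 1],
  [0, 0, 0, 0, 1],
  [0, 0, 0, 0, 1],
  [0, 0, 0, 0, 1],
  [0, 0, 0, 0, 1],
])

```text
clock: 12.12
eef_pos: [0.4834, 0.1871, 0.1047]
ee_rot: [180.0, -0.3, 164.7]
ft_force: [0.7, 0.6, -0.8]
gripper_width: 0.355
```

```bash
python3 g.py .4822 .186 .103
```

```text
tool 0.0009 -0.0014 0.0017 clock 12.125 f [ 0.7  0.6 -0.8]
```

apply_moves([
  [0, 0, -0.015, 0, 1],
  [0, 0, -0.03, 0, 1],
  [0, 0, -0.05, 0, 1],
  [0, 0, -0.05, 0, 1],
  [0, 0, -0.02, 0, 1],
  [0, 0, 0, 0, 1],
])

```text
clock: 12.88
eef_pos: [0.4841, 0.1861, 0.2799]
ee_rot: [179.9, -0.2, 164.6]
ft_force: [-0.7, 0.3, -0.2]
gripper_width: 0.355
```

```bash
python3 g.py .5595 -.2065 .25
```

```text
tool -0.1768 -0.3585 0.0299 clock 12.875 f [-0.7  0.3 -0.2]
```

apply_moves([
  [-0.012, -0.024, 0, 0, 1],
  [-0.022, -0.044, 0, 0, 1],
  [-0.026, -0.052, 0, 0, 1],
  [-0.026, -0.052, 0, 0, 1],
  [-0.026, -0.052, 0, 0, 1],
  [-0.026, -0.052, 0, 0, 1],
  [-0.018, -0.038, 0, 0, 1],
  [-0.012, -0.024, 0, 0, 1],
  [-0.006, -0.012, 0, 0, 1],
  [0, 0, 0, 0, 1],
  [0, 0, 0, 0, 1],
])

```text
clock: 14.25
eef_pos: [0.5571, -0.207, 0.2702]
ee_rot: [-180.0, -0.8, 164.8]
ft_force: [-0.6, -0.6, -1.4]
gripper_width: 0.358
```

```bash
python3 g.py .5595 -.2065 .165
```

```text
tool -0.0022 0.0011 0.1052 clock 14.25 f [-0.6 -0.6 -1.4]
```

apply_moves([
  [-0.002, 0.001, 0.03, 0, 1],
  [0, 0, 0.04, 0, 1],
  [0, 0, 0.02, 0, 1],
  [0, 0, 0, 0, 1],
  [0, 0, 0, 0, 1],
])

```text
clock: 14.88
eef_pos: [0.5595, -0.2, 0.1796]
ee_rot: [179.9, -0.7, 165.3]
ft_force: [-0.1, 0.0, -0.5]
gripper_width: 0.36
```

```bash
python3 g.py .5595 -.2063 .103
```

```text
tool -0.0016 -0.0061 0.0766 clock 14.875 f [-0.1  0.  -0.5]
```

apply_moves([
  [-0.0016, -0.006, 0.01, 0, 1],
  [0, 0, 0.008, 0, 1],
  [0, 0, 0, 0, 1],
  [0, 0, 0, 0, 1],
])

```text
clock: 15.38
eef_pos: [0.5601, -0.2066, 0.1621]
ee_rot: [179.9, -0.5, 165.3]
ft_force: [-0.2, 0.2, -1.1]
gripper_width: 0.361
```

```bash
python3 g.py .5595 -.2063 .103
```

```text
tool 0.0007 0.0001 0.0591 clock 15.375 f [-0.2  0.2 -1.1]
```

apply_moves([
  [0.0005, 0, 0.01, 0, 1],
  [0, 0, 0.01, 0, 1],
  [0, 0, 0.01, 0, 1],
  [0, 0, 0, 0, 1],
])

```text
clock: 15.88
eef_pos: [0.5592, -0.206, 0.1296]
ee_rot: [179.9, -0.6, 165.3]
ft_force: [0.7, -0.4, -0.9]
gripper_width: 0.357
```

```bash
python3 g.py .5595 -.2063 .103
```

```text
tool -0.0004 -0.0002 0.0266 clock 15.875 f [ 0.7 -0.4 -0.9]
```

apply_moves([
  [0, 0, 0.01, 0, 1],
  [0, 0, 0.008, 0, 1],
  [0, 0, 0.004, 0, 1],
  [0, 0, 0.002, 0, 1],
  [0, 0, 0, 0, 1],
])

```text
clock: 16.5
eef_pos: [0.5591, -0.2061, 0.1041]
ee_rot: [179.9, -0.6, 165.3]
ft_force: [-0.7, -0.3, -0.4]
gripper_width: 0.356
```

```bash
python3 g.py .5595 -.2063 .103
```

```text
tool -0.0004 -0.0001 0.0011 clock 16.5 f [-0.7 -0.3 -0.4]
```

apply_moves([
  [0, 0, 0.001, 0, 1],
  [0, 0, 0, 0, -0.1],
  [0, 0, 0, 0, -0.1],
  [0, 0, 0, 0, -0.1],
  [0, 0, 0, 0, -0.1],
  [0, 0, -0.03, 0, -0.1],
  [0, 0, -0.05, 0, -0.1],
  [0, 0, -0.04, 0, 1],
  [0, 0, 0, -6.4, 1],
  [0, 0, 0, 0, 1],
])

```text
clock: 17.75
eef_pos: [0.5602, -0.2066, 0.2275]
ee_rot: [179.8, -0.5, 171.8]
ft_force: [-0.2, 0.2, -0.8]
gripper_width: 0.267
```

```bash
python3 g.py .5125 -.3078 .045
```

```text
tool 0.0327 -0.107 0.1825 clock 17.75 f [-0.2  0.2 -0.8]
```

apply_moves([
  [0.012, -0.035, 0, 0, 1],
  [0.012, -0.04, 0, 0, 1],
  [0.008, -0.03, 0, 0, 1],
  [0, 0, 0, 0, 1],
  [0, 0, 0.03, 0, 1],
  [0, 0, 0.05, 0, 1],
  [0, 0, 0.04, 0, 1],
  [0, 0, 0, 0, 1],
])

```text
clock: 18.75
eef_pos: [0.5115, -0.3043, 0.1017]
ee_rot: [179.7, -0.7, 170.8]
ft_force: [0.7, -0.9, 0.5]
gripper_width: 0.002
```

```bash
cat > t.py <<'E'
from w import *
s=robot.state(); print('tray',tf(s['eef_pos'][None])[0].round(4),'yaw',s['ee_rot'][2].round(1),'f(tray)',(s['ft_force'][:2]@R2).round(1),s['ft_force'][2].round(1),s['clock'],s['gripper_width'].round(2))
E
python3 t.py
```

```text
Traceback (most recent call last):
  File "t.py", line 2, in <module>
    s=robot.state(); print('tray',tf(s['eef_pos'][None])[0].round(4),'yaw',s['ee_rot'][2].round(1),'f(tray)',(s['ft_force'][:2]@R2).round(1),s['ft_force'][2].round(1),s['clock'],s['gripper_width'].round(2))
                                                                                                                                                                                  ^^^^^^^^^^^^^^^^^^^^^^^^
AttributeError: 'float' object has no attribute 'round'
```

apply_moves([
  [0, -0.003, 0.03, 0, 1],
  [0, 0, 0.025, 0, 1],
  [0, 0, 0, 0, 1],
  [0, 0.008, 0, 0, 1],
  [0, 0.008, -0.002, 0, 1],
  [0, 0.008, -0.006, 0, 1],
  [0, 0.008, -0.005, 0, 1],
  [0, 0.008, -0.003, 0, 1],
  [0, 0, 0, 0, 1],
])

```text
clock: 19.88
eef_pos: [0.5236, -0.2642, 0.0727]
ee_rot: [179.8, -0.1, 170.8]
ft_force: [0.1, -0.5, -0.6]
gripper_width: 0.005
```

```bash
sed -i "s/,s\['gripper_width'\].round(2)//" t.py; python3 t.py
```

```text
tray [ 0.0047 -0.0952  0.0727] yaw 170.8 f(tray) [ 0.2 -0.5] -0.6 19.875
```

```bash
python3 -c "
from h import *
grab('scene')"; python3 w.py scene; python3 -c "
import cv2;i=cv2.imread('pics/scene_5.png')[90:240,120:320];cv2.imwrite('pics/c6.png',cv2.resize(i,(800,600),interpolation=cv2.INTER_CUBIC))"
```

```text
scene far 293 ang 0.782 [0.72 1.71] rmax 0.072 edge o,z 0.063 0.059
scene left 249 ang 1.642 [0.93 1.71] rmax 0.072 edge o,z 0.108 0.066
scene right 224 ang 0.949 [0.88 1.3 ] rmax 0.087 edge o,z 0.096 0.088
scene near 96 ang 1.543 [1.49 1.67] rmax 0.072 edge o,z 0.071 0.077
```

View pics/c6.png

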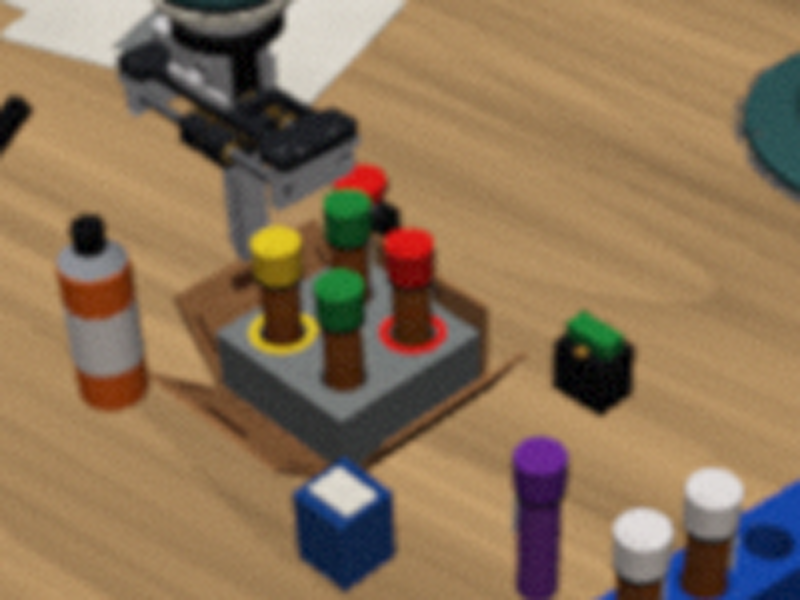

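The tubes look home. The right wall is still at 0.95 rad, because the finger slid over its edge. I'll back out and go in lower.

apply_moves([
  [0, 0, -0.02, 0, 1],
  [0, -0.02, 0, -0.9, 1],
  [0, -0.027, 0, 0, 1],
  [0, 0, 0, 0, 1],
  [0, 0, 0.03, 0, 1],
  [0, 0, 0.028, 0, 1],
  [0, 0, 0, 0, 1],
  [0, 0, 0, 0, 1],
])

```text
clock: 20.92
eef_pos: [0.518, -0.3135, 0.0417]
ee_rot: [179.9, 0.2, 171.6]
ft_force: [0.9, 0.0, -0.3]
gripper_width: 0.007
```

```bash
python3 t.py
```

```text
tray [ 0.0063 -0.1448  0.0417] yaw 171.6 f(tray) [0.9 0.2] -0.3 20.925
```

apply_moves([
  [0, 0, 0.005, 0, 1],
  [0, 0.01, 0, 0, 1],
  [0, 0.012, 0, 0, 1],
  [0, 0.008, -0.003, 0, 1],
  [0, 0.006, -0.003, 0, 1],
  [0, 0, 0, 0, 1],
])

```text
clock: 21.68
eef_pos: [0.5251, -0.2749, 0.0457]
ee_rot: [179.9, 0.4, 171.7]
ft_force: [0.4, -0.4, -0.4]
gripper_width: 0.004
```

```bash
python3 t.py
```

```text
tray [ 0.0077 -0.1056  0.0457] yaw 171.7 f(tray) [ 0.4 -0.3] -0.4 21.675
```

apply_moves([
  [0, 0.008, -0.003, 0, 1],
  [0, 0.008, -0.001, 0, 1],
  [0, 0.004, 0, 0, 1],
  [0, 0, 0, 0, 1],
])

```text
clock: 22.18
eef_pos: [0.528, -0.2547, 0.0501]
ee_rot: [180.0, 0.4, 171.6]
ft_force: [0.2, -4.7, -1.9]
gripper_width: 0.004
```

```bash
python3 t.py; python3 -c "
from h import *
grab('scene')"; python3 w.py scene
```

```text
tray [ 0.0077 -0.0852  0.0501] yaw 171.6 f(tray) [ 0.9 -4.6] -1.9 22.175
scene far 292 ang 0.781 [0.72 1.72] rmax 0.071 edge o,z 0.063 0.058
scene left 240 ang 1.644 [0.94 1.72] rmax 0.073 edge o,z 0.109 0.065
scene right 149 ang 1.549 [1.27 1.62] rmax 0.085 edge o,z 0.089 0.089
scene near 93 ang 1.536 [1.5  1.65] rmax 0.073 edge o,z 0.069 0.077
```

apply_moves([
  [0, -0.015, 0, 0, 1],
  [0, -0.008, 0, 0, 1],
  [0, 0, -0.04, 0, 1],
  [0, 0, -0.06, 0, 1],
  [0, 0, -0.05, 0, 1],
  [-0.02, 0.02, 0, 0, 1],
  [-0.04, 0.036, 0, 0, 1],
  [-0.04, 0.036, 0, 0, 1],
  [-0.03, 0.03, 0, 0, 1],
  [-0.01, 0.01, 0, 0, 1],
  [0, 0, 0, 0, 1],
  [0, 0, 0, 0, 1],
])

```text
clock: 23.72
eef_pos: [0.6825, -0.1745, 0.2057]
ee_rot: [179.9, 0.3, 171.1]
ft_force: [-0.8, 0.1, -0.5]
gripper_width: 0.003
```

```bash
python3 t.py
```

```text
tray [0.149  0.0164 0.2057] yaw 171.1 f(tray) [-0.8  0. ] -0.5 23.725
```

apply_moves([
  [0, 0.005, 0.03, -0.7, 1],
  [0, 0, 0.05, 0, 1],
  [0, 0, 0.05, 0, 1],
  [0, 0, 0.02, 0, 1],
  [0, 0, 0, 0, 1],
  [0, 0, 0, 0, 1],
])

```text
clock: 24.48
eef_pos: [0.6823, -0.1771, 0.0579]
ee_rot: [-180.0, 0.6, 171.4]
ft_force: [-0.2, -0.4, -0.1]
gripper_width: 0.006
```

```bash
python3 t.py
```

```text
tray [0.1491 0.0139 0.0579] yaw 171.4 f(tray) [-0.2 -0.4] -0.1 24.475
```

apply_moves([
  [0, 0.006, 0.015, 0, 1],
  [0, 0, 0.015, 0, 1],
  [0, 0, 0, 0, 1],
  [0, 0, 0, 0, 1],
])

```text
clock: 24.98
eef_pos: [0.6851, -0.1708, 0.0286]
ee_rot: [-180.0, 0.8, 171.4]
ft_force: [0.0, 0.3, -0.7]
gripper_width: 0.007
```

```bash
python3 t.py
```

```text
tray [0.151  0.0206 0.0286] yaw 171.4 f(tray) [-0.   0.3] -0.7 24.975
```

apply_moves([
  [0.009, 0, 0, 0, 1],
  [0.009, 0, 0, 0, 1],
  [0.006, 0, -0.006, 0, 1],
  [0.006, 0, -0.006, 0, 1],
  [0.006, 0, -0.004, 0, 1],
  [0, 0, 0, 0, 1],
])

```text
clock: 25.72
eef_pos: [0.6478, -0.1654, 0.0469]
ee_rot: [-180.0, 1.1, 171.4]
ft_force: [0.7, 1.0, 0.3]
gripper_width: 0.007
```

```bash
python3 t.py; python3 -c "
from h import *
grab('top')"; python3 w.py top
```

```text
tray [0.1134 0.0205 0.0469] yaw 171.4 f(tray) [0.5 1.1] 0.3 25.725
top right 49 ang 1.569 [1.54 1.59] rmax 0.074 edge o,z 0.07 0.078
```

apply_moves([
  [0.008, 0, -0.004, 0, 1],
  [0.008, 0, -0.002, 0, 1],
  [0.008, 0, -0.001, 0, 1],
  [0.007, 0, 0, 0, 1],
  [0, 0, 0, 0, 1],
])

```text
clock: 26.4
eef_pos: [0.6168, -0.1607, 0.0536]
ee_rot: [-180.0, 1.4, 171.4]
ft_force: [9.7, -3.0, -6.1]
gripper_width: 0.003
```

```bash
python3 t.py; python3 -c "
from h import *
grab('scene')"; python3 w.py scene
```

```text
tray [0.082  0.0206 0.0536] yaw 171.4 f(tray) [10.1 -1.6] -6.1 26.4
scene far 230 ang 1.507 [1.26 1.57] rmax 0.087 edge o,z 0.087 0.09
scene left 244 ang 1.645 [0.93 1.71] rmax 0.072 edge o,z 0.108 0.065
scene right 14 ang 1.576 [1.5  1.71] rmax 0.06 edge o,z 0.069 0.065
scene near 83 ang 1.527 [1.5  1.64] rmax 0.072 edge o,z 0.07 0.077
```

apply_moves([
  [-0.015, 0, 0, 0, 1],
  [-0.008, 0, 0, 0, 1],
  [0, 0, -0.04, 0, 1],
  [0, 0, -0.06, 0, 1],
  [0, 0, -0.05, 0, 1],
  [0.02, 0.025, 0, 0, 1],
  [0.03, 0.036, 0, 0, 1],
  [0.03, 0.036, 0, 0, 1],
  [0.02, 0.025, 0, 0, 1],
  [0, 0, 0, 0, 1],
  [0, 0, 0, 0, 1],
])

```text
clock: 27.82
eef_pos: [0.5491, -0.025, 0.2044]
ee_rot: [-180.0, 1.0, 171.3]
ft_force: [-0.3, -0.5, -0.3]
gripper_width: 0.003
```

```bash
python3 t.py
```

```text
tray [-0.0046  0.1452  0.2044] yaw 171.3 f(tray) [-0.2 -0.5] -0.3 27.825
```

apply_moves([
  [-0.004, 0.002, 0.04, 0, 1],
  [0, 0, 0.05, 0, 1],
  [0, 0, 0.04, 0, 1],
  [0, 0, 0.02, 0, 1],
  [0, 0, 0, 0, 1],
  [0, 0, 0, 0, 1],
])

```text
clock: 28.58
eef_pos: [0.5584, -0.0307, 0.0505]
ee_rot: [-179.8, 1.1, 170.9]
ft_force: [0.5, 0.3, -0.0]
gripper_width: 0.004
```

```bash
python3 t.py
```

```text
tray [0.0055 0.1409 0.0505] yaw 170.9 f(tray) [0.5 0.4] -0.0 28.575
```

apply_moves([
  [0, 0.002, 0.013, 0, 1],
  [0, 0, 0, 0, 1],
  [0, -0.01, 0, 0, 1],
  [0, -0.01, 0, 0, 1],
  [0, -0.008, -0.003, 0, 1],
  [0, -0.006, -0.003, 0, 1],
  [0, 0, 0, 0, 1],
])

```text
clock: 29.45
eef_pos: [0.5546, -0.0653, 0.0458]
ee_rot: [-179.9, 1.3, 170.8]
ft_force: [-0.6, -0.0, 0.1]
gripper_width: 0.002
```

```bash
python3 t.py
```

```text
tray [0.0067 0.1061 0.0458] yaw 170.8 f(tray) [-0.6 -0.1] 0.1 29.45
```

apply_moves([
  [0, -0.008, -0.003, 0, 1],
  [0, -0.008, -0.001, 0, 1],
  [0, -0.006, 0, 0, 1],
  [0, 0, 0, 0, 1],
])

```text
clock: 29.95
eef_pos: [0.551, -0.0877, 0.0502]
ee_rot: [-179.9, 1.3, 170.9]
ft_force: [0.6, 5.0, 1.1]
gripper_width: 0.002
```

```bash
python3 t.py
```

```text
tray [0.0063 0.0834 0.0502] yaw 170.9 f(tray) [-0.1  5. ] 1.1 29.95
```

At the stop with 5 N. I'll retreat, move clear and check.

apply_moves([
  [0, 0.015, 0, 0, 1],
  [0, 0.01, 0, 0, 1],
  [0, 0, -0.04, 0, 1],
  [0, 0, -0.06, 0, 1],
  [0, 0, -0.06, 0, 1],
  [0, 0.05, -0.03, 0, 1],
  [0, 0.06, 0, 0, 1],
  [0, 0.06, 0, 0, 1],
  [0, 0.06, 0, 0, 1],
  [0, 0.05, 0, 0, 1],
  [0, 0, 0, 0, 1],
  [0, 0, 0, 0, 1],
])

```text
clock: 31.45
eef_pos: [0.5942, 0.232, 0.2453]
ee_rot: [-179.9, 1.3, 171.1]
ft_force: [0.7, -0.2, 0.6]
gripper_width: 0.004
```

```bash
sed -i 's/^r=cv2.*//; s/^r2=.*//; s/^print(.rack.*//' m.py; sed -i "s/^for n,u,v in(('Y',157,217),('R',165,190),/for n,u,v in(('R',318,195),('Y',352,172),/" m.py
python3 -c "
from h import *
grab('top');grab('scene')
import cv2
c=load('top')['image'][110:290,210:450,::-1]; cv2.imwrite('pics/fin.png',cv2.resize(c,(800,600)))"; python3 w.py top scene; python3 m.py; ls pics
```

```text
top far 270 ang 1.56 [1.52 1.67] rmax 0.074 edge o,z 0.07 0.08
top left 279 ang 1.613 [1.48 1.7 ] rmax 0.074 edge o,z 0.071 0.081
top right 308 ang 1.583 [1.54 1.69] rmax 0.073 edge o,z 0.069 0.078
top near 326 ang 1.528 [1.47 1.7 ] rmax 0.073 edge o,z 0.071 0.079
scene far 259 ang 1.528 [1.49 1.56] rmax 0.072 edge o,z 0.07 0.082
scene left 301 ang 1.516 [1.46 1.56] rmax 0.072 edge o,z 0.071 0.078
scene right 119 ang 1.552 [1.51 1.64] rmax 0.073 edge o,z 0.069 0.077
scene near 95 ang 1.538 [1.49 1.65] rmax 0.072 edge o,z 0.07 0.076
R 235 mid [ 0.5078 -0.133   0.1322] mean [ 0.5068 -0.1323  0.1341] min [ 0.493 -0.15   0.126] max [ 0.523 -0.116  0.138]
Y 228 mid [ 0.5586 -0.2036  0.1321] mean [ 0.5575 -0.2038  0.1339] min [ 0.542 -0.218  0.126] max [ 0.575 -0.189  0.138]
W1 244 mid [0.5884 0.1548 0.1328] mean [0.5874 0.1545 0.1352] min [0.572 0.139 0.126] max [0.605 0.171 0.139]
W2 238 mid [0.6417 0.14   0.1337] mean [0.6399 0.1391 0.1351] min [0.625 0.123 0.127] max [0.659 0.157 0.141]
G1 248 mid [ 0.5694 -0.1419  0.1326] mean [ 0.5688 -0.1416  0.1338] min [ 0.553 -0.158  0.126] max [
[... 571 characters left out ...]
-0.028   0.0537] min [ 0.413 -0.053  0.041] max [ 0.453 -0.004  0.065]
button 354 mid [ 0.3933 -0.2688  0.0599] mean [ 0.3926 -0.2681  0.0622] min [ 0.373 -0.289  0.052] max [ 0.414 -0.249  0.068]
can 911 mid [ 0.6319 -0.3041  0.0859] mean [ 0.6235 -0.2961  0.1014] min [ 0.607 -0.329  0.02 ] max [ 0.657 -0.279  0.152]
purple 286 mid [0.6154 0.0512 0.1048] mean [0.6127 0.0505 0.1207] min [0.599 0.034 0.08 ] max [0.632 0.068 0.129]
ins 2643 mid [ 0.5311 -0.1672  0.054 ] mean [ 0.5267 -0.1641  0.0549] min [ 0.451 -0.246  0.048] max [ 0.611 -0.088  0.06 ]
c6.png
fin.png
scene_0.png
scene_11.png
scene_5.png
scene_7.png
scene_9.png
top_1.png
top_10.png
top_8.png
wrist_2.png
wrist_3.png
wrist_4.png
```

View pics/fin.png

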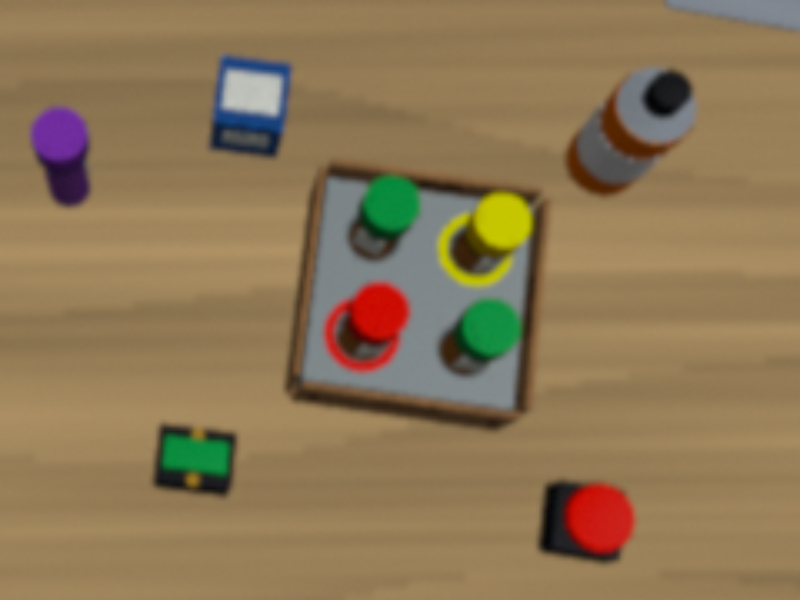

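The final picture shows all four walls upright, each tube in its ringed well, and the bystanders where they were. Cap heights are 0.134 m, the same as the packed green tubes. I'm handing it in.

```bash
python3 -c "
from h import *
print(robot.finish_job(), robot.state()['clock'])"
```

```text
the job is handed in; nothing more can be done
the job is handed in; nothing more can be done
```

The tray is packed and the job is handed in, after about 31.6 s on the robot's clock. The red and yellow tubes were lowered into the wells ringed in their colours, and the right, far and left walls are folded up to their stops.

My last checks from the top and scene cameras:
- **Walls:** all four measure 1.52–1.61 rad, against the required 1.40.
- **Red and yellow tubes:** their cap tops are level with the green tubes already packed, at about 0.134 m. They sit within about 3 mm of the ring centres, against the 6 mm allowed. They look upright in the pictures.
- **White and green tubes, and bystanders:** none moved by more than about 1 mm.
- **Arm:** it is clear of everything.

One thing went wrong on the way. On the first try at the right wall, the finger slid over the wall's edge without moving it. I saw this in the scene camera, went in again lower, and it folded up. No other check failed or disagreed.

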